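# Re-set the slotted jaw of a jar-holding cradle and clamp it

### The job

The small white-lidded sample jar stands loose in the holding cradle, and the cradle's sliding blue jaw is still clamped back where it was set for a bigger jar. First loosen the black T-handle; then slide the jaw along its slot to the green mark until its rubber pad has pushed the jar home in the white vee and stays pressed against it, gently, without squeezing the jar hard; and then tighten the T-handle firmly again, without forcing it, so that the jaw holds the jar there when you let go. Leave the two blue-lidded jars and the roll of labels alone.

Things in the scene. Friction and masses are not known exactly. Their poses are not given: they have to be found in the camera images.
- jig: fixed cradle: grey plate 318 x 124 mm, top 10 mm above the table, two dark guide rails (tops at 21 mm). Origin on the table, 25 mm from the plate's middle towards the white vee. x = sliding direction, from jaw to vee. Marks on the -y rail: green (x 8 to 29 mm) for small jars, then blue, red. The vee's own place varies by 18 mm and is not measured; a held jar puts the index on green.
- jaw: sliding jaw, 0.8 kg: steel plate 80 mm wide, 6 mm thick, 1 mm play to each rail; blue wall with a sprung black rubber pad 44 x 30 mm. Origin under the middle of the relaxed pad's face, on the plate's underside (10 mm above the table); x towards the jar, as the jig's. Loose, it slides with 4 to 6 N of drag. The pad gives 1 mm per 6 N, up to 2 mm, then is solid.
- tab_grip (a point): where to hold the jaw: middle of the blue upright tab at its rear, 46 mm above the table; axes as the jaw's. The tab is 10 mm thick along x, 38 mm wide, its top 60 mm above the table; its front stays at least 45 mm behind the T-handle's axis. Let go before clamping, the jaw springs back only until its drag holds the pad force (2 to 4 N stay).
- index (a point): tip of the small red pointer on the jaw's -y side, just above the coloured marks
- knob_grip (a point): middle of the black T-handle's bar, 51 mm above the table, on the turning axis. Bar 46 mm long along x, 12 mm thick along y, from 31 to 62 mm above the table; hub, washer and plate below. Clockwise from above tightens. It turns 1 rad either way from the start. Bare friction 0.2 N m; the clamp load adds 0.003 N m per N: 0.17 to 0.2 more is firm, 0.3 more is forced.
- clamp_foot: the clamp's steel washer, 30 mm across, under the T-handle; it does not turn but presses on the jaw's plate: from the first bite about 40 N after 0.55 rad, 65 N after 0.9 rad, 100 N after 1.4 rad. It starts lightly clamped (some 10 to 27 N); 0.4 rad anticlockwise frees it, 0.6 rad is ample. Origin on the handle's axis, 6 mm below the washer's underside.
- sample_jar: small sample jar with a white lid, 52 mm in diameter, 62 mm tall, 0.17 kg, standing on the base plate; origin at the centre of its underside (10 mm above the table). It starts 3 to 18 mm short of its seat in the vee and slides on the plate with about 1 N.
- blue_jar_1: blue-lidded jar, 60 mm in diameter, 75 mm tall, standing on the table on the left; origin at the centre of its underside
- blue_jar_2: blue-lidded jar, 60 mm in diameter, 75 mm tall, standing on the table on the right; origin at the centre of its underside
- labels: roll of white labels, 68 mm in diameter, 38 mm tall, lying behind the cradle; origin at the centre of its underside
Not all that is in view belongs to the job. What is shaped like the sample_jar but turquoise or yellow is not meant.

How it is judged:
By the outcome, as a careful person would: the job done as asked, in the order asked, and still so for the second after the job is handed in, with the robot touching nothing.
It also fails if it takes over 72 s, if anything falls off the work surface, if the arm or the gripper's body presses on something with over 40 N, if the wrist force passes 120 N, or if a joint passes its speed limit or range.

### The arm

A 7-joint arm with a two-finger parallel gripper is mounted at the origin on a cart in front of the work surface, level with it; the furniture and walls round the work are solid. World frame = base frame: x ahead of the robot, y to its left, z up, the work surface at z = 0. Lengths are in m, angles in degrees, forces in N, time in s.
With the tool pointing down it reaches from about 0.4 to 0.875 m from the base axis. Payload 19.3 kg.
Tool frame: the origin (TCP) lies between the finger pads; the fingertips stand 22 mm ahead of it and the grasp point (between the pads) lies 3 mm ahead of it (r.nose_length is the distance from the TCP to the fingertips, in m); z points along the fingers, y is the line along which they close (so a half turn about z gives the same grasp; the last joint's range is limited). The gripper opens to 85 mm and grips with 20 to 120 N. Pads are 22 mm wide; open, the fingers measure 114 mm over their backs; the gripper's body (76 mm by 85 mm) begins 54 mm behind the grasp point. The pads swing forward as they close: fully open they stand 13 mm farther back than shut.
Start: joints at [65.764, 29.874, -2.08, 91.645, 1.215, 58.505, -6.463], TCP at [0.216, -0.587, 0.253] pointing down, gripper open.
Joint ranges: [-166.77, 166.77], [-17.47, 122.26], [-85.68, 81.53], [9.62, 139.38], [-72.42, 252.41], [9.2, 110.78], [-144.41, 144.41]. Speed limits (degrees/s): [108.29, 108.29, 136.94, 136.94, 172.46, 172.46, 172.46].

### API

Orientations are given as a 3x3 rotation matrix whose columns are the frame's x, y, z axes.
In Python, from station import observe, viewer, r gives the robot as it stands.
- The arm moves only by the tool play_rows, never from a script. Its argument "targets" is a list of rows, each a list of 3 entries, a list of its own where there are three numbers: the gripper's target within -1 to 1 (fully open at 1, half-way at 0, shut at -1), then the shift along the world's x, y, z normalised to -1 to 1, where 1 is 0.2 m, then the turn, a rotation vector about the world's x, y, z normalised to -1 to 1, where 1 is 90 degrees. In form: [[jaw, [tx, ty, tz], [ax, ay, az]], ...]. A call has 1 to 10 rows; each row is the pose to reach, as a shift and turn from the pose commanded when the call began; what a row does not reach only later rows make up. A row lasts 1/10 s, in which the tool goes at most 50 mm and 8.59 degrees, less where a joint would pass 70% of its speed; a pose out of reach is approached as far as the arm can. A call with a number of a shift or a turn outside -1 to 1 is refused whole. A call with a gripper value outside its range is refused whole. The fingers move at their own pace and stop on an object; "grip_force" is the grip in N (left out, the last holds). Time passes only in rows, so rows that repeat a pose let the fingers close. It gives the time, the measured TCP pose, the force, the opening and the grip force at its end, in the units of the state.
- observe(): the state, without advancing time (a new reading comes with each control period).
- viewer.camera(name): name is "scene" or "top"; returns the picture (400x640x3 uint8, red, green, blue); there is no depth.
- viewer.camera_info(name): a dict with "fx", "fy", "cx", "cy" (pixels), "origin" and "orientation" of the camera in the world. Camera axes: x right, y up, looking along -z (the intrinsics and any distortion apply to the point x, -y, -z); pixel columns grow to the right and rows downward; lengths in m; the calibration is good to about 2 mm. A picture is of the moment at which its call begins. camera_info takes no time and is no camera call.
- r.sign_off(): hands the job in; it is judged then, once.
The state is a dict: "t": time; "joint_positions": joint angles; "dq": joint speeds; "tau": joint torques, N m; "eef_pos": TCP position; "tcp_rot": TCP orientation; "force": force on the tool from outside, world axes, zero at the start; "torque": the same for the moment, N m; "gripper_width": opening from 0.0 (shut) to 1.0 (fully open); "gripper_force": force on a finger pad.
Only numpy, scipy, OpenCV 4.12 (cv2) and the standard library are available. Lean on these libraries where they do the work, as an engineer would, in place of code of your own. Each camera call takes 0.05 s, during which the arm holds its last target. There are 200 camera calls.

## Working session

There is one attempt and no reset: what is moved stays moved. The work goes in short steps, Python scripts to look and compute and a tool call to move; the robot and the scene stay as the last step left them, time stands still between calls to the robot, and variables do not carry over. Pictures are saved under pics/ and viewed, at most 10 in all, crops included, and the job is handed in when it is done.

Besides the shell and the picture viewer there is one more tool, called after ">>>" as name(argument=value, ...), one argument or row to a line, values as JSON. play_rows: Moves the arm, as the interface text tells. Scaled input: -1 to 1 covers 0.2 m each way for a shift and 90 degrees each way for a turn. Its arguments: {"type":"object","properties":{"targets":{"type":"array"},"grip_force":{"type":"number"}},"required":["targets"]}

```bash
mkdir -p pics; cat > h.py <<'E'
import numpy as np, cv2
from station import observe, viewer, r
def snap(cam,name,crop=None,scale=1):
    im=viewer.camera(cam)[:,:,::-1].copy()
    cv2.imwrite('pics/full_'+name,im)
    if crop: x0,y0,x1,y1=crop; im=im[y0:y1,x0:x1]
    if scale!=1: im=cv2.resize(im,None,fx=scale,fy=scale,interpolation=cv2.INTER_CUBIC)
    cv2.imwrite('pics/'+name,im)
def ray(cam,u,v):
    c=viewer.camera_info(cam); R=np.array(c['orientation']).reshape(3,3)
    return np.array(c['origin']),R@np.array([(u-c['cx'])/c['fx'],-(v-c['cy'])/c['fy'],-1])
def pt(cam,u,v,z):
    o,d=ray(cam,u,v); return o+d*(z-o[2])/d[2]
def proj(cam,p):
    c=viewer.camera_info(cam); R=np.array(c['orientation']).reshape(3,3)
    q=R.T@(np.array(p)-np.array(c['origin'])); return [c['cx']+c['fx']*q[0]/-q[2], c['cy']-c['fy']*q[1]/-q[2]]
E
python3 - <<'E'
from h import *
snap('top','top0.png'); snap('scene','scene0.png')
for c in('top','scene'): print(viewer.camera_info(c))
s=observe(); print(s)
E
```

```text
{'fx': 446.92901266288845, 'fy': 446.92901266288845, 'cx': 319.2536830569566, 'cy': 196.29294177619215, 'origin': array([0.44974182, 0.03316278, 1.35285765]), 'orientation': array([[ 0.02126531,  0.99423332, -0.10510898],
       [-0.99958414,  0.02319154,  0.01713776],
       [ 0.01947657,  0.10470082,  0.99431303]])}
{'fx': 387.96519803112415, 'fy': 387.96519803112415, 'cx': 322.2008977947403, 'cy': 199.0403540039355, 'origin': array([-0.15495394,  0.50251512,  0.59475456]), 'orientation': array([[-0.56874034,  0.42531708, -0.70401691],
       [-0.82238907, -0.30914825,  0.4776019 ],
       [-0.01451335,  0.85060728,  0.5256012 ]])}
{'t': 0.1, 'joint_positions': array([65.76354822, 29.90497465, -2.0793824 , 91.66643898,  1.21306056,
       58.50423122, -6.46209391]), 'dq': array([-0.01859818, -0.03710732, -0.0050495 , -0.08136251,  0.00215546,
        0.09390407,  0.01494836]), 'tau': array([ 6.71221584e-03, -9.28474617e+01,  1.98402084e+00, -3.70528293e+01,
        1.80543854e-02,  5.31997081e-03,  9.58259648e-05]), 'eef_pos': array([ 0.21583473, -0.58629195,  0.25281748]), 'tcp_rot': array([[ 9.38421528e-01,  3.45492250e-01, -3.76193365e-04],
       [ 3.45492450e-01, -9.38421138e-01,  8.57513844e-04],
       [-5.67634190e-05, -9.34681419e-04, -9.99999562e-01]]), 'force': array([-0.25178371, -0.66360683,  0.81217513]), 'torque': array([-0.00183856,  0.00696523, -0.01624868]), 'gripper_force': 0.0, 'gripper_width': 0.9996773595214201}
```

View pics/top0.png

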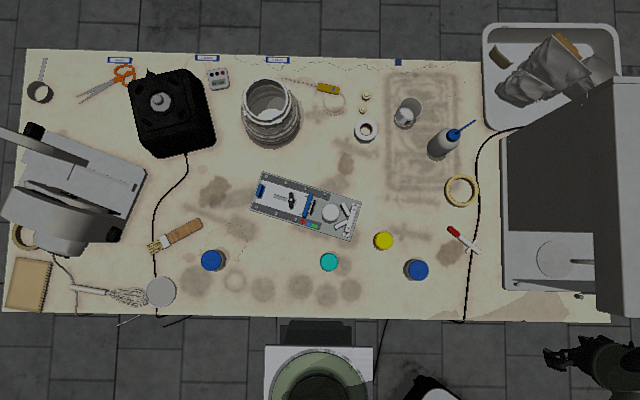

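View pics/scene0.png

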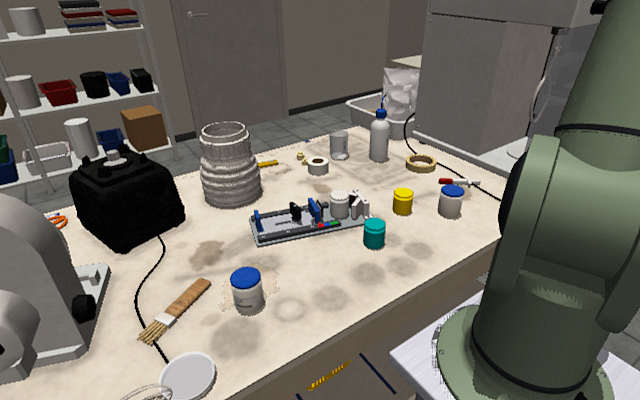

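The top view shows the cradle around (305,206): tab near (261,188), T-handle near (291,200), white-lidded jar near (330,212), vee near (347,218). The jar-shaped candidates are turquoise (329,262), yellow (383,240) and the white lid inside the cradle (330,212). Only the white one fits. I'll confirm it in a crop.

```bash
python3 - <<'E'
from h import *
im=cv2.imread('pics/full_top0.png')[160:250,240:370]
cv2.imwrite('pics/c1.png',cv2.resize(im,None,fx=6,fy=6,interpolation=cv2.INTER_CUBIC))
im=cv2.imread('pics/full_scene0.png')[180:250,240:380]
cv2.imwrite('pics/c2.png',cv2.resize(im,None,fx=5.5,fy=5.5,interpolation=cv2.INTER_CUBIC))
E
```

```text
(no output)
```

View pics/c1.png

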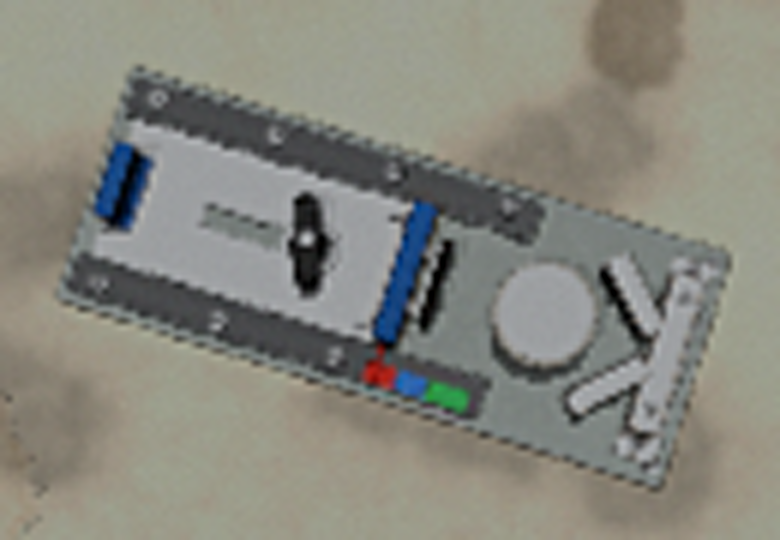

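View pics/c2.png

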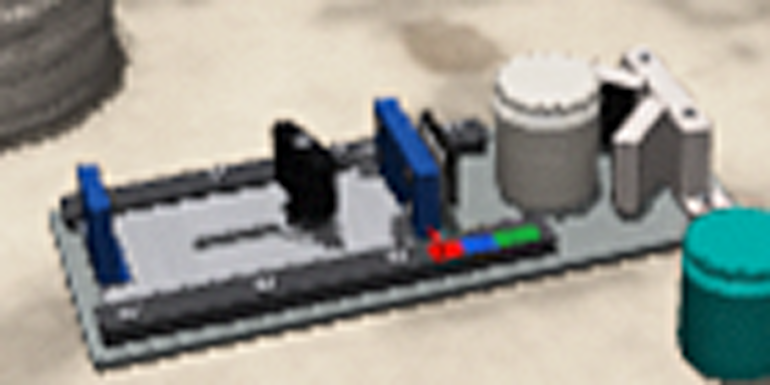

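The crops confirm it. The sample jar is the white-lidded one at crop (545,313), inside the cradle before the vee. The knob centre is at crop (307,241) with its bar roughly vertical in the image, the tab top is near (118,183), and the red index is at (380,358) over the red mark.

```bash
cat >> h.py <<'E'
def ct(x,y,z): return pt('top',(x+.5)/6-.5+240,(y+.5)/6-.5+160,z)
E
python3 - <<'E'
from h import *
np.set_printoptions(precision=4,suppress=True)
TL,BL,TR,BR=[ct(*p,.01) for p in((137,68),(60,300),(733,258),(660,487))]
print(np.linalg.norm(TR-TL),np.linalg.norm(BR-BL),np.linalg.norm(TL-BL),np.linalg.norm(TR-BR))
ex=(TR-TL+BR-BL)[:2]; ey=(TL-BL+TR-BR)[:2]
th=np.arctan2(ex[1],ex[0]); th2=np.arctan2(ey[1],ey[0])-np.pi/2; print(np.degrees([th,th2]))
th=(th*2.5+th2)/3.5; X=np.array([np.cos(th),np.sin(th)]);Y=np.array([-X[1],X[0]])
C=((TL+BL+TR+BR)/4)[:2]; O=C+.025*X; print('O',O,'th',np.degrees(th))
J=lambda p:np.array([(p[:2]-O)@X,(p[:2]-O)@Y])
for n,q in dict(knob=(307,241,.062),kA=(308,196,.062),kB=(308,292,.062),tabTop=(128,145,.06),tabBot=(104,220,.06),idx=(380,356,.022),jar=(546,313,.072),gre0=(428,390,.021),gre1=(466,403,.021),red0=(366,372,.021),padT=(449,240,.05),padB=(426,328,.05)).items():
    p=ct(*q); print(n,p,J(p))
# scene crosscheck: knob top & tab top centre
f=lambda x,y:((x+.5)/5.5-.5+240,(y+.5)/5.5-.5+180)
for n,q in dict(knob=(302,143,.062),tab=(93,170,.06),jar=(548,80,.072)).items():
    p=pt('scene',*f(*q[:2]),q[2]); print('scene',n,p,J(p))
E
```

```text
0.3157821129388324 0.31422569814549756 0.12323834232848102 0.12083220794572086
[-106.2378 -106.565 ]
O [0.5548 0.026 ] th -106.33126130727335
knob [0.5742 0.0933 0.062 ] [-0.0701 -0.0003]
kA [0.5961 0.0934 0.062 ] [-0.0764  0.0207]
kB [0.5495 0.0921 0.062 ] [-0.062  -0.0237]
tabTop [0.6191 0.1814 0.06  ] [-0.1673  0.0181]
tabBot [0.5823 0.1917 0.06  ] [-0.1668 -0.0202]
idx [0.5216 0.0574 0.022 ] [-0.0208 -0.0407]
jar [ 0.5413 -0.0224  0.072 ] [0.0503 0.0006]
gre0 [0.5053 0.0332 0.021 ] [ 0.007  -0.0495]
gre1 [0.4993 0.0142 0.021 ] [ 0.0269 -0.05  ]
red0 [0.5136 0.0642 0.021 ] [-0.0251 -0.0503]
padT [0.5774 0.0247 0.05  ] [-0.0051  0.0221]
padB [0.5342 0.0349 0.05  ] [-0.0028 -0.0223]
scene knob [0.574  0.0936 0.062 ] [-0.0703 -0.0005]
scene tab [0.6134 0.1814 0.06  ] [-0.1657  0.0125]
scene jar [ 0.5391 -0.0224  0.072 ] [ 0.0508 -0.0014]
```

The checks hold: plate 315 x 122 mm, knob, tab and jar all at jig y≈0, and the two cameras agree to about 2 mm. Knob axis is (0.574, 0.093), bar about along world x. Jig x points at -106.3°. I'll move over the knob with the fingers partly closed.

>>> play_rows(
  targets=[
    [-0.15, [0.525, 1, 0], [0, 0, -0.07]],
    [-0.15, [0.525, 1, 0], [0, 0, -0.07]],
    [-0.15, [0.525, 1, 0], [0, 0, -0.07]],
    [-0.15, [0.525, 1, 0], [0, 0, -0.07]],
    [-0.15, [0.525, 1, 0], [0, 0, -0.07]],
  ],
  grip_force=30,
)

```text
t: 0.6
eef_pos: [0.3226, -0.383, 0.2533]
tcp_rot: [[0.97, 0.244, 0.0], [0.244, -0.97, 0.001], [0.0, -0.001, -1.0]]
force: [0.4, -1.0, 0.1]
gripper_width: 0.429
gripper_force: 0.0
```

>>> play_rows(
  targets=[
    [-0.15, [0.525, 1, 0], [0, 0, -0.07]],
    [-0.15, [0.525, 1, 0], [0, 0, -0.07]],
    [-0.15, [0.525, 1, 0], [0, 0, -0.07]],
    [-0.15, [0.525, 1, 0], [0, 0, -0.07]],
    [-0.15, [0.525, 1, 0], [0, 0, -0.07]],
  ],
)

```text
t: 1.1
eef_pos: [0.4273, -0.1828, 0.2533]
tcp_rot: [[0.991, 0.136, 0.0], [0.136, -0.991, 0.001], [0.0, -0.001, -1.0]]
force: [0.5, 0.3, 0.2]
gripper_width: 0.42
gripper_force: 0.0
```

>>> play_rows(
  targets=[
    [-0.15, [0.525, 1, 0], [0, 0, -0.07]],
    [-0.15, [0.525, 1, 0], [0, 0, -0.07]],
    [-0.15, [0.525, 1, 0], [0, 0, -0.07]],
    [-0.15, [0.525, 1, 0], [0, 0, -0.07]],
    [-0.15, [0.525, 1, 0], [0, 0, -0.07]],
    [-0.15, [0.525, 1, 0], [0, 0, -0.07]],
  ],
)

```text
t: 1.7
eef_pos: [0.5319, 0.0177, 0.2528]
tcp_rot: [[1.0, 0.028, -0.0], [0.028, -1.0, 0.002], [-0.0, -0.002, -1.0]]
force: [0.2, -1.0, -0.1]
gripper_width: 0.425
gripper_force: 0.0
```

>>> play_rows(
  targets=[
    [-0.15, [0.21, 0.378, 0], [0, 0, 0]],
    [-0.15, [0.21, 0.378, 0], [0, 0, 0]],
    [-0.15, [0.21, 0.378, -0.765], [0, 0, 0]],
    [-0.15, [0.21, 0.378, -0.765], [0, 0, 0]],
    [-0.15, [0.21, 0.378, -0.765], [0, 0, 0]],
    [-0.15, [0.21, 0.378, -0.765], [0, 0, 0]],
    [-0.15, [0.21, 0.378, -0.765], [0, 0, 0]],
  ],
)

```text
t: 2.4
eef_pos: [0.5728, 0.0887, 0.1006]
tcp_rot: [[1.0, 0.023, -0.002], [0.022, -1.0, -0.0], [-0.002, 0.0, -1.0]]
force: [-0.2, -0.1, 0.6]
gripper_width: 0.421
gripper_force: 0.0
```

```bash
python3 - <<'E'
from h import *
snap('scene','s1.png',(230,150,390,260),5); s=observe(); print(s['eef_pos'],s['torque'],s['force'])
E
```

```text
[0.5737061  0.08893978 0.10207722] [-0.0050469  -0.02787482  0.01323369] [0.1334398  0.55700736 0.50576786]
```

View pics/s1.png

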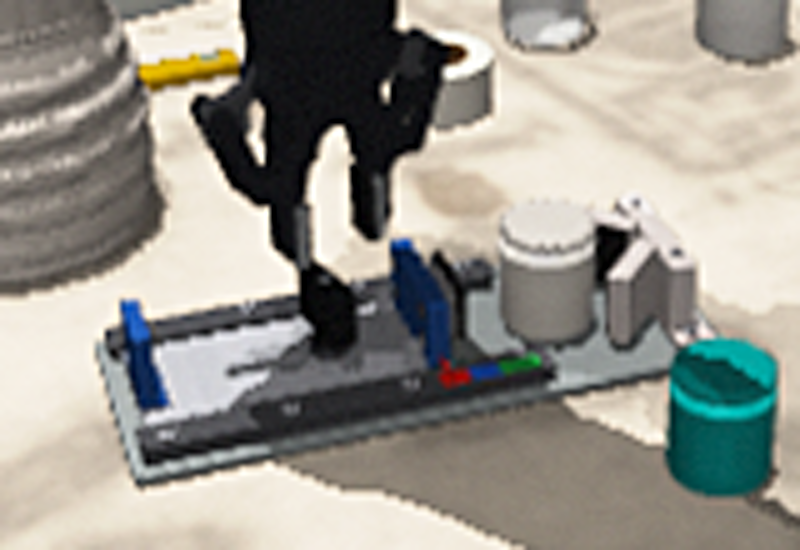

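The picture shows the fingers straddling above the black bar, fingertips at crop (290,250) and (375,225), and clear of the blue wall. Shifting 4.7 mm in y, descending, and closing.

>>> play_rows(
  targets=[
    [-0.15, [0.005, 0.0235, 0], [0, 0, 0]],
    [-0.15, [0.005, 0.0235, -0.1], [0, 0, 0]],
    [-0.15, [0.005, 0.0235, -0.22], [0, 0, 0]],
    [-0.15, [0.005, 0.0235, -0.22], [0, 0, 0]],
    [-1, [0.005, 0.0235, -0.22], [0, 0, 0]],
    [-1, [0.005, 0.0235, -0.22], [0, 0, 0]],
    [-1, [0.005, 0.0235, -0.22], [0, 0, 0]],
    [-1, [0.005, 0.0235, -0.22], [0, 0, 0]],
    [-1, [0.005, 0.0235, -0.22], [0, 0, 0]],
    [-1, [0.005, 0.0235, -0.22], [0, 0, 0]],
  ],
  grip_force=30,
)

```text
t: 3.45
eef_pos: [0.5749, 0.093, 0.0584]
tcp_rot: [[1.0, 0.022, 0.002], [0.022, -1.0, -0.0], [0.002, 0.001, -1.0]]
force: [-1.7, -4.4, 7.6]
gripper_width: 0.134
gripper_force: 33.5
```

```bash
cat > st.py <<'E'
from h import *
np.set_printoptions(precision=4,suppress=True)
s=observe(); R=np.array(s['tcp_rot']); print('t',s['t'],s['eef_pos'],'tooly',np.degrees(np.arctan2(R[1,1],R[0,1])),'F',s['force'],'T',s['torque'],s['gripper_width']*85,s['gripper_force'],'q',s['joint_positions'])
E
python3 st.py
```

```text
t 3.45 [0.5749 0.093  0.0584] tooly -88.7546846047862 F [-1.6936 -4.4221  7.6164] T [-0.87    0.3617 -0.0916] 11.42124793545332 33.52800965309143 q [  -7.9691   41.5492  -10.1093  105.3223   12.1135   34.0469 -114.3936]
```

Slight downward contact (7.6 N) and j7 sits at -114°, so I'll raise 2 mm and loosen 33° anticlockwise. Retightening will use the half-turned grasp, because of the j7 range.

>>> play_rows(
  targets=[
    [-1, [0, 0, 0.012], [0, 0, 0]],
    [-1, [0, 0, 0.012], [0, 0, 0.045]],
    [-1, [0, 0, 0.012], [0, 0, 0.09]],
    [-1, [0, 0, 0.012], [0, 0, 0.135]],
  ],
  grip_force=60,
)

```text
t: 3.85
eef_pos: [0.5747, 0.0928, 0.0589]
tcp_rot: [[0.972, 0.234, 0.001], [0.234, -0.972, -0.001], [0.001, 0.001, -1.0]]
force: [10.4, -3.9, -29.7]
gripper_width: 0.126
gripper_force: 63.2
```

```bash
python3 st.py
```

```text
t 3.85 [0.5747 0.0928 0.0589] tooly -76.43882074848534 F [ 10.4435  -3.913  -29.7174] T [-0.8212 -2.318  -0.2267] 10.744305002920404 63.24360251426697 q [  -5.6957   41.7248  -13.3322  105.182    15.6919   34.8176 -105.1424]
```

>>> play_rows(
  targets=[
    [-1, [0, 0, 0], [0, 0, 0.045]],
    [-1, [0, 0, 0], [0, 0, 0.09]],
    [-1, [0, 0, 0], [0, 0, 0.135]],
    [-1, [0, 0, 0], [0, 0, 0.18]],
    [-1, [0, 0, 0], [0, 0, 0.235]],
    [-1, [0, 0, 0], [0, 0, 0.235]],
  ],
)

```text
t: 4.45
eef_pos: [0.5748, 0.0926, 0.0588]
tcp_rot: [[0.822, 0.57, 0.001], [0.57, -0.822, -0.001], [0.001, 0.001, -1.0]]
force: [11.2, -2.5, -29.0]
gripper_width: 0.122
gripper_force: 63.4
```

```bash
python3 st.py
```

```text
t 4.45 [0.5748 0.0926 0.0588] tooly -55.2659455163129 F [ 11.2375  -2.5265 -29.0069] T [-0.7405 -2.4454  0.1997] 10.370880110071074 63.42158317565918 q [ -1.872   42.3012 -18.8138 104.9579  21.6514  36.2101 -89.0267]
```

>>> play_rows(
  targets=[
    [-0.3, [0, 0, 0], [0, 0, 0]],
    [-0.3, [0, 0, 0], [0, 0, 0]],
    [-0.3, [0, 0, 0.05], [0, 0, 0]],
    [-0.3, [0, 0, 0.25], [0, 0, 0]],
    [-0.3, [0, 0, 0.5], [0, 0, 0]],
  ],
)

```text
t: 4.95
eef_pos: [0.573, 0.0939, 0.1598]
tcp_rot: [[0.823, 0.569, -0.002], [0.569, -0.823, -0.0], [-0.002, -0.001, -1.0]]
force: [0.7, -1.0, -0.3]
gripper_width: 0.344
gripper_force: 0.0
```

>>> play_rows(
  targets=[
    [-1, [0.05, 0.2, 0], [0, 0, 0.09]],
    [-1, [0.1, 0.4, 0], [0, 0, 0.18]],
    [-1, [0.184, 0.62, 0], [0, 0, 0.27]],
    [-1, [0.184, 0.62, 0], [0, 0, 0.36]],
    [-1, [0.184, 0.62, 0], [0, 0, 0.433]],
    [-1, [0.184, 0.62, -0.2], [0, 0, 0.433]],
    [-1, [0.184, 0.62, -0.2], [0, 0, 0.433]],
  ],
)

```text
t: 5.65
eef_pos: [0.609, 0.2168, 0.1162]
tcp_rot: [[0.283, 0.959, -0.004], [0.959, -0.283, -0.002], [-0.003, -0.004, -1.0]]
force: [-0.4, -0.9, 0.1]
gripper_width: 0.001
gripper_force: 0.0
```

```bash
python3 st.py; python3 - <<'E'
from h import *
a=viewer.camera('scene')[:,:,::-1][140:260,220:360]; b=viewer.camera('top')[:,:,::-1][140:260,230:370]
cv2.imwrite('pics/s2.png',cv2.resize(np.hstack([a,b]),None,fx=2.8,fy=2.8,interpolation=cv2.INTER_CUBIC))
E
```

```text
t 5.65 [0.609  0.2168 0.1162] tooly -16.414594834023898 F [-0.3925 -0.8615  0.1484] T [-0.0268  0.0269 -0.0386] 0.10332243608679051 0.0 q [ -5.4392  43.9505 -30.3829  92.8091  26.8442  50.9676 -62.5207]
```

View pics/s2.png

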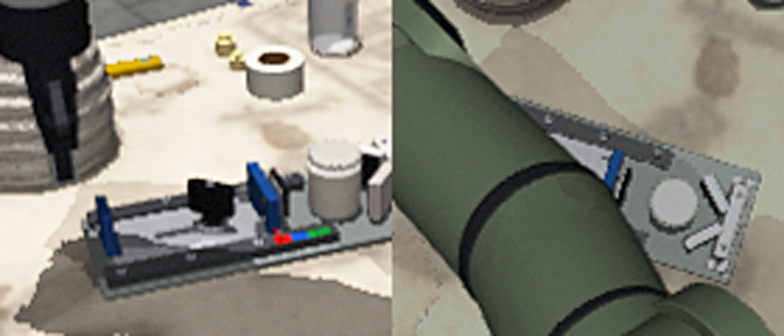

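The left view shows the closed fingers above and behind the tab (left crop (65,170)) with the handle turned; in the right view the arm hides it, but jar and vee are clear. Descending, then creeping toward the tab along the jig x direction (-0.281, -0.960).

>>> play_rows(
  targets=[
    [-1, [0, 0, -0.15], [0, 0, 0]],
    [-1, [0, 0, -0.3], [0, 0, 0]],
    [-1, [0, 0, -0.35], [0, 0, 0]],
    [-1, [0, 0, -0.35], [0, 0, 0]],
    [-1, [-0.0056, -0.0192, -0.35], [0, 0, 0]],
    [-1, [-0.0112, -0.0384, -0.35], [0, 0, 0]],
    [-1, [-0.0168, -0.0576, -0.35], [0, 0, 0]],
    [-1, [-0.0168, -0.0576, -0.35], [0, 0, 0]],
  ],
)

```text
t: 6.55
eef_pos: [0.6077, 0.2054, 0.0494]
tcp_rot: [[0.284, 0.959, 0.001], [0.959, -0.284, -0.0], [-0.0, 0.001, -1.0]]
force: [-0.4, -0.1, 0.1]
gripper_width: -0.001
gripper_force: 0.0
```

>>> play_rows(
  targets=[
    [-1, [-0.0042, -0.0144, 0], [0, 0, 0]],
    [-1, [-0.0084, -0.0288, 0], [0, 0, 0]],
    [-1, [-0.0126, -0.0432, 0], [0, 0, 0]],
    [-1, [-0.0168, -0.0576, 0], [0, 0, 0]],
  ],
)

```text
t: 6.95
eef_pos: [0.6042, 0.1957, 0.0491]
tcp_rot: [[0.282, 0.959, 0.001], [0.959, -0.282, 0.002], [0.002, 0.0, -1.0]]
force: [1.3, 5.6, 0.9]
gripper_width: -0.001
gripper_force: 2.9
```

```bash
cat >> st.py <<'E'
X=np.array([-.2812,-.9597]);Y=np.array([.9597,-.2812]);O=np.array([.5548,.026])
p=np.array(s['eef_pos'])[:2]-O; f=np.array(s['force'])[:2]
print('jig xy mm',p@X*1e3,p@Y*1e3,'F along x,y',f@X,f@Y)
E
python3 st.py
```

```text
t 6.95 [0.6042 0.1957 0.0491] tooly -16.38216267767273 F [1.3399 5.6259 0.8723] T [ 1.1187 -0.3076 -0.0298] -0.11819655349395523 2.9389848187565804 q [ -5.0846  48.1199 -27.8823  96.28    30.4466  43.2374 -64.0667]
jig xy mm -176.74492018568696 -0.2564492893117349 F along x,y -5.775928744008466 -0.2961287097091975
```

Contact; sliding drag is 5.8 N. Pushing on 22 mm.

>>> play_rows(
  targets=[
    [-1, [-0.0031, -0.01056, 0], [0, 0, 0]],
    [-1, [-0.0062, -0.0211, 0], [0, 0, 0]],
    [-1, [-0.0093, -0.0317, 0], [0, 0, 0]],
    [-1, [-0.0124, -0.0422, 0], [0, 0, 0]],
    [-1, [-0.0155, -0.0528, 0], [0, 0, 0]],
    [-1, [-0.0186, -0.0634, 0], [0, 0, 0]],
    [-1, [-0.0217, -0.0739, 0], [0, 0, 0]],
    [-1, [-0.0248, -0.0845, 0], [0, 0, 0]],
    [-1, [-0.0279, -0.095, 0], [0, 0, 0]],
    [-1, [-0.031, -0.1056, 0], [0, 0, 0]],
  ],
)

```text
t: 7.95
eef_pos: [0.598, 0.1748, 0.049]
tcp_rot: [[0.282, 0.959, 0.001], [0.959, -0.282, 0.002], [0.002, 0.0, -1.0]]
force: [2.5, 6.2, 1.4]
gripper_width: 0.002
gripper_force: 3.3
```

```bash
python3 st.py; python3 - <<'E'
from h import *
a=viewer.camera('scene')[:,:,::-1][170:250,240:390]; b=viewer.camera('top')[:,:,::-1][170:250,270:370]
cv2.imwrite('pics/s3.png',cv2.resize(np.hstack([a,b]),None,fx=3.2,fy=3.2,interpolation=cv2.INTER_CUBIC))
E
```

```text
t 7.95 [0.598  0.1748 0.049 ] tooly -16.372486486292367 F [2.4897 6.2424 1.4232] T [ 1.2351 -0.3386  0.0136] 0.1924816781210617 3.340245969593525 q [ -3.2612  47.3281 -27.8671  98.2564  30.7121  42.0989 -63.1014]
jig xy mm -154.93847261855646 -0.33340237912223997 F along x,y -6.690956567075237 0.6340058925607458
```

View pics/s3.png

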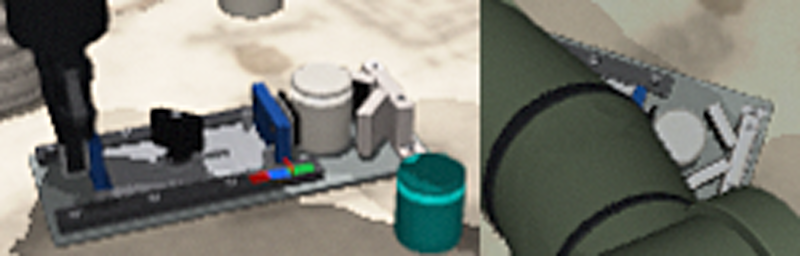

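The pad is close to the jar and the index is at the blue/green border (left crop (290,165)). Continuing slower and watching the force.

>>> play_rows(
  targets=[
    [-1, [-0.0014, -0.0048, 0], [0, 0, 0]],
    [-1, [-0.0028, -0.0096, 0], [0, 0, 0]],
    [-1, [-0.0042, -0.0144, 0], [0, 0, 0]],
    [-1, [-0.0056, -0.0192, 0], [0, 0, 0]],
    [-1, [-0.007, -0.024, 0], [0, 0, 0]],
    [-1, [-0.0084, -0.0288, 0], [0, 0, 0]],
    [-1, [-0.0098, -0.0336, 0], [0, 0, 0]],
    [-1, [-0.0112, -0.0384, 0], [0, 0, 0]],
  ],
)

```text
t: 8.85
eef_pos: [0.5959, 0.1671, 0.049]
tcp_rot: [[0.282, 0.959, 0.001], [0.959, -0.282, 0.002], [0.002, 0.001, -1.0]]
force: [1.7, 6.8, 0.4]
gripper_width: 0.001
gripper_force: 3.4
```

```bash
python3 st.py|tail -1
```

```text
jig xy mm -146.95360323729014 -0.27763403006284004 F along x,y -7.045184327361797 -0.30165936601887994
```

>>> play_rows(
  targets=[
    [-1, [-0.0014, -0.0048, 0], [0, 0, 0]],
    [-1, [-0.0028, -0.0096, 0], [0, 0, 0]],
  ],
)

```text
t: 9.05
eef_pos: [0.5953, 0.1652, 0.049]
tcp_rot: [[0.282, 0.959, 0.001], [0.959, -0.282, 0.002], [0.002, 0.001, -1.0]]
force: [1.1, 5.8, 1.0]
gripper_width: 0.002
gripper_force: 3.4
```

```bash
python3 st.py|tail -1
```

```text
jig xy mm -144.9755494101542 -0.2721402503502689 F along x,y -5.840444754463915 -0.5667702463199088
```

>>> play_rows(
  targets=[
    [-1, [-0.0014, -0.0048, 0], [0, 0, 0]],
    [-1, [-0.0021, -0.0072, 0], [0, 0, 0]],
  ],
)

```text
t: 9.25
eef_pos: [0.5949, 0.1637, 0.049]
tcp_rot: [[0.282, 0.959, 0.001], [0.959, -0.282, 0.002], [0.002, 0.001, -1.0]]
force: [2.2, 6.5, 1.2]
gripper_width: 0.003
gripper_force: 3.4
```

```bash
python3 st.py|tail -1
```

```text
jig xy mm -143.45100381683835 -0.26130624623728144 F along x,y -6.89655154173654 0.32091929067338393
```

>>> play_rows(
  targets=[
    [-1, [-0.0007, -0.0024, 0], [0, 0, 0]],
    [-1, [-0.0014, -0.0048, 0], [0, 0, 0]],
    [-1, [-0.0021, -0.0072, 0], [0, 0, 0]],
  ],
)

```text
t: 9.55
eef_pos: [0.5945, 0.1623, 0.049]
tcp_rot: [[0.282, 0.959, 0.001], [0.959, -0.282, 0.002], [0.002, 0.001, -1.0]]
force: [1.7, 6.3, 1.6]
gripper_width: -0.003
gripper_force: 3.4
```

>>> play_rows(
  targets=[
    [-1, [-0.0007, -0.0024, 0], [0, 0, 0]],
    [-1, [-0.0014, -0.0048, 0], [0, 0, 0]],
  ],
)

```text
t: 9.75
eef_pos: [0.5942, 0.1616, 0.049]
tcp_rot: [[0.282, 0.959, 0.001], [0.959, -0.282, 0.002], [0.002, 0.0, -1.0]]
force: [2.1, 9.0, -0.6]
gripper_width: 0.001
gripper_force: 4.4
```

>>> play_rows(
  targets=[
    [-1, [-0.0004, -0.0013, 0], [0, 0, 0]],
    [-1, [-0.0007, -0.0024, 0], [0, 0, 0]],
  ],
)

```text
t: 9.95
eef_pos: [0.5941, 0.1614, 0.049]
tcp_rot: [[0.282, 0.96, 0.001], [0.96, -0.282, 0.003], [0.003, 0.001, -1.0]]
force: [2.4, 9.3, -0.2]
gripper_width: 0.002
gripper_force: 4.8
```

```bash
python3 st.py|tail -1
```

```text
jig xy mm -140.97717905418574 -0.37321988482393254 F along x,y -9.619025564506906 -0.2831408348943162
```

>>> play_rows(
  targets=[
    [-1, [-0.0005, -0.0017, 0], [0, 0, 0]],
    [-1, [-0.001, -0.0034, 0], [0, 0, 0]],
    [-1, [-0.001, -0.0034, 0], [0, 0, 0]],
  ],
)

```text
t: 10.25
eef_pos: [0.5939, 0.161, 0.0491]
tcp_rot: [[0.281, 0.96, 0.001], [0.96, -0.281, 0.003], [0.003, 0.001, -1.0]]
force: [3.0, 10.2, -1.7]
gripper_width: 0.001
gripper_force: 5.2
```

```bash
python3 st.py|tail -1; python3 - <<'E'
from h import *
a=viewer.camera('scene')[:,:,::-1][180:240,260:380]; b=viewer.camera('top')[:,:,::-1][180:240,305:370]
cv2.imwrite('pics/s4.png',cv2.resize(np.hstack([a,b]),None,fx=4.3,fy=4.3,interpolation=cv2.INTER_CUBIC))
E
```

```text
jig xy mm -140.51757220165302 -0.40719256988354313 F along x,y -10.673524499838699 -0.013250831609398578
```

View pics/s4.png

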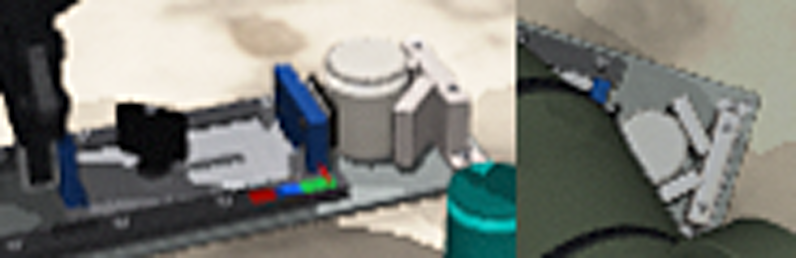

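The jar now sits in the vee in both views, the pad is on the jar, and the red index is on the green mark (left crop (325,178)). Pad force is about 4.5 N. Backing off, rising, and going over to the handle with the half-turned grasp.

>>> play_rows(
  targets=[
    [-1, [0.007, 0.024, 0], [0, 0, 0]],
    [-1, [0.021, 0.072, 0], [0, 0, 0]],
    [-1, [0.021, 0.072, 0.25], [0, 0, 0]],
    [-1, [0.021, 0.072, 0.5], [0, 0, 0]],
    [-0.3, [0.021, 0.072, 0.6], [0, 0, 0.1]],
    [-0.3, [-0.05, -0.1, 0.6], [0, 0, 0.19]],
    [-0.3, [-0.05, -0.2, 0.6], [0, 0, 0.28]],
    [-0.3, [-0.09, -0.33, 0.6], [0, 0, 0.37]],
    [-0.3, [-0.09, -0.33, 0.6], [0, 0, 0.46]],
    [-0.3, [-0.09, -0.33, 0.6], [0, 0, 0.55]],
  ],
)

```text
t: 11.35
eef_pos: [0.5756, 0.0923, 0.1688]
tcp_rot: [[-0.55, 0.835, -0.0], [0.835, 0.55, -0.001], [-0.0, -0.0, -1.0]]
force: [-0.3, 0.3, 0.1]
gripper_width: 0.349
gripper_force: 0.0
```

>>> play_rows(
  targets=[
    [-0.3, [0, 0, 0], [0, 0, 0.09]],
    [-0.3, [0, 0, 0], [0, 0, 0.18]],
    [-0.3, [0, 0, 0], [0, 0, 0.27]],
    [-0.3, [0, 0, 0], [0, 0, 0.36]],
    [-0.3, [0, 0, 0], [0, 0, 0.45]],
    [-0.3, [0, 0, 0], [0, 0, 0.54]],
    [-0.3, [0, 0, 0], [0, 0, 0.63]],
    [-0.3, [0, 0, 0], [0, 0, 0.72]],
    [-0.3, [0, 0, 0], [0, 0, 0.81]],
    [-0.3, [0, 0, 0], [0, 0, 0.9]],
  ],
)

```text
t: 12.35
eef_pos: [0.5756, 0.0932, 0.1686]
tcp_rot: [[-0.911, -0.413, -0.0], [-0.413, 0.911, -0.0], [0.0, -0.0, -1.0]]
force: [0.1, 0.2, -0.3]
gripper_width: 0.349
gripper_force: 0.0
```

```bash
python3 st.py
```

```text
t 12.35 [0.5756 0.0932 0.1686] tooly 114.40227571944484 F [ 0.1387  0.2125 -0.3031] T [-0.0162 -0.0223  0.0175] 29.659041937316232 0.0 q [ 25.303   46.2199 -63.0484 100.4456  46.0144  63.4568  61.1535]
jig xy mm -70.36961421247885 1.103346458056245 F along x,y -0.24291445071925594 0.07335148308376464
```

>>> play_rows(
  targets=[
    [-0.3, [-0.005, 0, 0], [0, 0, 0.07]],
    [-0.3, [-0.005, 0, -0.2], [0, 0, 0.114]],
    [-0.3, [-0.005, 0, -0.35], [0, 0, 0.114]],
    [-0.3, [-0.005, 0, -0.45], [0, 0, 0.114]],
    [-0.3, [-0.005, 0, -0.538], [0, 0, 0.114]],
    [-0.3, [-0.005, 0, -0.538], [0, 0, 0.114]],
  ],
)

```text
t: 12.95
eef_pos: [0.5738, 0.093, 0.0593]
tcp_rot: [[-0.826, -0.564, -0.003], [-0.564, 0.826, -0.001], [0.002, 0.001, -1.0]]
force: [0.6, 0.4, -0.0]
gripper_width: 0.354
gripper_force: 0.0
```

```bash
python3 st.py
```

```text
t 12.95 [0.5738 0.093  0.0593] tooly 124.34811512535192 F [ 0.6378  0.3554 -0.0186] T [-0.0218 -0.0582  0.0219] 30.052686011282116 0.0 q [ 22.5285  54.926  -58.1582 103.627   56.5628  56.3911  63.9816]
jig xy mm -69.63062552752399 -0.6132101006033011 F along x,y -0.5204422632773599 0.5121147084692755
```

>>> play_rows(
  targets=[
    [-1, [0, 0, 0], [0, 0, 0]],
    [-1, [0, 0, 0], [0, 0, 0]],
    [-1, [0, 0, 0], [0, 0, 0]],
    [-1, [0, 0, 0], [0, 0, 0]],
    [-1, [0, 0, 0], [0, 0, 0]],
  ],
  grip_force=40,
)

```text
t: 13.45
eef_pos: [0.5752, 0.0929, 0.0619]
tcp_rot: [[-0.826, -0.564, 0.002], [-0.564, 0.826, -0.0], [-0.001, -0.001, -1.0]]
force: [2.0, -3.3, 7.2]
gripper_width: 0.13
gripper_force: 43.5
```

```bash
python3 st.py
```

```text
t 13.45 [0.5752 0.0929 0.0619] tooly 124.32189131375075 F [ 1.972  -3.2615  7.2442] T [-0.5196 -0.3227  0.1062] 11.056530912249 43.468478322029114 q [ 22.6191  54.7101 -58.2951 103.5744  56.525   56.4194  64.0245]
jig xy mm -69.97754614237613 0.7407959020392251 F along x,y 2.5755786471018958 2.8096578905384955
```

Gripped. Tightening clockwise in small steps, reading the axis torque: the free part first, for the bare friction.

>>> play_rows(
  targets=[
    [-1, [0, 0, 0], [0, 0, -0.03]],
    [-1, [0, 0, 0], [0, 0, -0.06]],
    [-1, [0, 0, 0], [0, 0, -0.09]],
  ],
  grip_force=60,
)

```text
t: 13.75
eef_pos: [0.5752, 0.093, 0.062]
tcp_rot: [[-0.898, -0.44, 0.002], [-0.44, 0.898, -0.0], [-0.001, -0.001, -1.0]]
force: [1.8, -4.1, 8.9]
gripper_width: 0.131
gripper_force: 63.1
```

```bash
python3 st.py
```

```text
t 13.75 [0.5752 0.093  0.062 ] tooly 116.12004020495704 F [ 1.8343 -4.066   8.8556] T [-0.5591 -0.2937  0.2322] 11.15501695877274 63.11138033866882 q [ 21.93    53.9739 -56.9533 103.6073  55.4921  55.4214  56.4701]
jig xy mm -70.01146176796036 0.7382595685365988 F along x,y 3.3863568156731936 2.9037068957282317
```

>>> play_rows(
  targets=[
    [-1, [0, 0, 0], [0, 0, -0.03]],
    [-1, [0, 0, 0], [0, 0, -0.06]],
  ],
)

```text
t: 13.95
eef_pos: [0.5752, 0.093, 0.062]
tcp_rot: [[-0.935, -0.354, 0.002], [-0.354, 0.935, -0.0], [-0.002, -0.001, -1.0]]
force: [1.4, -4.3, 8.3]
gripper_width: 0.127
gripper_force: 63.0
```

```bash
python3 st.py
```

```text
t 13.95 [0.5752 0.093  0.062 ] tooly 110.71936510501874 F [ 1.4483 -4.2737  8.3063] T [-0.6197 -0.3467  0.2208] 10.781621815443556 63.029762506484985 q [ 21.456   53.4915 -56.0397 103.6276  54.786   54.7526  51.5249]
jig xy mm -70.02877374952851 0.7716991640767399 F along x,y 3.69419230971174 2.5917332092123893
```

>>> play_rows(
  targets=[
    [-1, [0, 0, 0], [0, 0, -0.03]],
    [-1, [0, 0, 0], [0, 0, -0.06]],
    [-1, [0, 0, 0], [0, 0, -0.09]],
    [-1, [0, 0, 0], [0, 0, -0.12]],
    [-1, [0, 0, 0], [0, 0, -0.15]],
    [-1, [0, 0, 0], [0, 0, -0.18]],
    [-1, [0, 0, 0], [0, 0, -0.21]],
  ],
)

```text
t: 14.65
eef_pos: [0.5752, 0.0931, 0.062]
tcp_rot: [[-0.999, -0.032, 0.002], [-0.032, 0.999, -0.0], [-0.002, -0.0, -1.0]]
force: [1.0, -3.1, 8.5]
gripper_width: 0.121
gripper_force: 63.0
```

```bash
python3 st.py
```

```text
t 14.65 [0.5752 0.0931 0.062 ] tooly 91.82606956324287 F [ 1.0288 -3.095   8.5371] T [-0.4524 -0.3624  0.1757] 10.326082023915328 62.99137830734253 q [ 19.6586  51.823  -52.6969 103.7151  52.1658  52.4074  34.3568]
jig xy mm -70.10342987469002 0.7559541759076269 F along x,y 2.681002352127862 1.8576851106888286
```

>>> play_rows(
  targets=[
    [-1, [0, 0, 0], [0, 0, -0.03]],
    [-1, [0, 0, 0], [0, 0, -0.06]],
    [-1, [0, 0, 0], [0, 0, -0.09]],
  ],
)

```text
t: 14.95
eef_pos: [0.5752, 0.093, 0.062]
tcp_rot: [[-0.994, 0.109, 0.002], [0.109, 0.994, -0.0], [-0.002, 0.0, -1.0]]
force: [1.5, -4.1, 7.9]
gripper_width: 0.127
gripper_force: 63.0
```

```bash
python3 st.py|head -1|cut -c1-190
```

```text
t 14.95 [0.5752 0.093  0.062 ] tooly 83.7244614710754 F [ 1.515  -4.1248  7.878 ] T [-0.4969 -0.4258  0.3101] 10.795420722514187 62.99141049385071 q [ 18.8242  51.12   -51.1891 103.7576  50.
```

>>> play_rows(
  targets=[
    [-1, [0, 0, 0], [0, 0, -0.03]],
    [-1, [0, 0, 0], [0, 0, -0.06]],
  ],
)

```text
t: 15.15
eef_pos: [0.5753, 0.0931, 0.062]
tcp_rot: [[-0.979, 0.202, 0.002], [0.202, 0.979, 0.0], [-0.002, 0.0, -1.0]]
force: [2.5, -2.4, 8.2]
gripper_width: 0.124
gripper_force: 63.0
```

```bash
python3 st.py|head -1|cut -c1-190
```

```text
t 15.15 [0.5753 0.0931 0.062 ] tooly 78.33159182954145 F [ 2.5111 -2.3788  8.1788] T [-0.4766 -0.4563  0.2818] 10.519831523238679 62.98875331878662 q [ 18.2414  50.6541 -50.1627 103.7852  50
```

>>> play_rows(
  targets=[
    [-1, [0, 0, 0], [0, 0, -0.03]],
    [-1, [0, 0, 0], [0, 0, -0.06]],
    [-1, [0, 0, 0], [0, 0, -0.09]],
  ],
)

```text
t: 15.45
eef_pos: [0.5753, 0.0931, 0.062]
tcp_rot: [[-0.941, 0.338, 0.002], [0.338, 0.941, -0.0], [-0.002, 0.001, -1.0]]
force: [1.7, -2.7, 8.2]
gripper_width: 0.124
gripper_force: 63.0
```

```bash
python3 st.py|head -1|cut -c1-190
```

```text
t 15.45 [0.5753 0.0931 0.062 ] tooly 70.23959879706078 F [ 1.7448 -2.6859  8.1763] T [-0.4577 -0.4363  0.2822] 10.572363569525033 62.98480153083801 q [ 17.3381  49.9681 -48.586  103.8318  48
```

>>> play_rows(
  targets=[
    [-1, [0, 0, 0], [0, 0, -0.02]],
    [-1, [0, 0, 0], [0, 0, -0.04]],
  ],
)

```text
t: 15.65
eef_pos: [0.5753, 0.0931, 0.062]
tcp_rot: [[-0.918, 0.396, 0.002], [0.396, 0.918, -0.0], [-0.002, 0.001, -1.0]]
force: [2.9, -2.6, 7.5]
gripper_width: 0.122
gripper_force: 63.0
```

```bash
python3 st.py|head -1|cut -c1-190
```

```text
t 15.65 [0.5753 0.0931 0.062 ] tooly 66.67297335159479 F [ 2.8549 -2.6406  7.5398] T [-0.4913 -0.4979  0.3039] 10.330589013868886 62.974791526794434 q [ 16.9229  49.6671 -47.8738 103.8517  4
```

>>> play_rows(
  targets=[
    [-1, [0, 0, 0], [0, 0, -0.02]],
    [-1, [0, 0, 0], [0, 0, -0.04]],
  ],
)

```text
t: 15.85
eef_pos: [0.5753, 0.0931, 0.062]
tcp_rot: [[-0.892, 0.453, 0.002], [0.453, 0.892, 0.0], [-0.002, 0.001, -1.0]]
force: [1.8, -1.9, 8.1]
gripper_width: 0.127
gripper_force: 63.0
```

```bash
python3 st.py|head -1|cut -c1-190
```

```text
t 15.85 [0.5753 0.0931 0.062 ] tooly 63.07200666100619 F [ 1.7927 -1.9037  8.1165] T [-0.4376 -0.4556  0.315 ] 10.818074495947736 62.99173951148987 q [ 16.5034  49.3694 -47.1506 103.8712  47
```

>>> play_rows(
  targets=[
    [-1, [0, 0, 0], [0, 0, -0.02]],
    [-1, [0, 0, 0], [0, 0, -0.04]],
  ],
)

```text
t: 16.05
eef_pos: [0.5753, 0.0931, 0.062]
tcp_rot: [[-0.861, 0.508, 0.002], [0.508, 0.861, 0.0], [-0.002, 0.001, -1.0]]
force: [2.2, -3.1, 7.8]
gripper_width: 0.123
gripper_force: 63.0
```

```bash
python3 st.py|head -1|cut -c1-190
```

```text
t 16.05 [0.5753 0.0931 0.062 ] tooly 59.4761329989908 F [ 2.2298 -3.0971  7.7934] T [-0.4934 -0.5601  0.3145] 10.476248324258211 62.99410700798035 q [ 16.0699  49.0734 -46.4189 103.8937  47.
```

>>> play_rows(
  targets=[
    [-1, [0, 0, 0], [0, 0, -0.02]],
    [-1, [0, 0, 0], [0, 0, -0.03]],
  ],
)

```text
t: 16.25
eef_pos: [0.5753, 0.0931, 0.062]
tcp_rot: [[-0.837, 0.548, 0.002], [0.548, 0.837, 0.0], [-0.002, 0.001, -1.0]]
force: [3.0, -3.5, 6.4]
gripper_width: 0.123
gripper_force: 62.9
```

```bash
python3 st.py|head -1|cut -c1-190
```

```text
t 16.25 [0.5753 0.0931 0.062 ] tooly 56.77732061443818 F [ 2.9509 -3.4552  6.3731] T [-0.4578 -0.5667  0.3342] 10.455679611905758 62.91267514228821 q [ 15.7376  48.8525 -45.8615 103.9103  46
```

>>> play_rows(
  targets=[
    [-1, [0, 0, 0], [0, 0, -0.02]],
    [-1, [0, 0, 0], [0, 0, -0.03]],
  ],
)

```text
t: 16.45
eef_pos: [0.5753, 0.0931, 0.062]
tcp_rot: [[-0.81, 0.587, 0.002], [0.587, 0.81, 0.0], [-0.001, 0.001, -1.0]]
force: [2.1, -2.9, 7.3]
gripper_width: 0.127
gripper_force: 62.9
```

```bash
python3 st.py|head -1|cut -c1-190
```

```text
t 16.45 [0.5753 0.0931 0.062 ] tooly 54.07984343882776 F [ 2.1243 -2.8844  7.2596] T [-0.521  -0.606   0.3427] 10.82888899598787 62.91510343551636 q [ 15.4059  48.6352 -45.3031 103.9259  46.
```

>>> play_rows(
  targets=[
    [-1, [0, 0, 0], [0, 0, -0.02]],
    [-1, [0, 0, 0], [0, 0, -0.03]],
  ],
)

```text
t: 16.65
eef_pos: [0.5753, 0.0931, 0.062]
tcp_rot: [[-0.781, 0.624, 0.002], [0.624, 0.781, 0.0], [-0.001, 0.001, -1.0]]
force: [3.6, -2.5, 8.3]
gripper_width: 0.125
gripper_force: 62.9
```

```bash
python3 st.py|head -1|cut -c1-150
```

```text
t 16.65 [0.5753 0.0931 0.062 ] tooly 51.381588346899875 F [ 3.5701 -2.4561  8.3387] T [-0.4827 -0.5814  0.328 ] 10.628487627417753 62.91857957839966 q
```

>>> play_rows(
  targets=[
    [-1, [0, 0, 0], [0, 0, -0.02]],
    [-1, [0, 0, 0], [0, 0, -0.03]],
  ],
)

```text
t: 16.85
eef_pos: [0.5753, 0.0931, 0.062]
tcp_rot: [[-0.751, 0.66, 0.002], [0.66, 0.751, 0.0], [-0.001, 0.001, -1.0]]
force: [2.5, -2.8, 8.2]
gripper_width: 0.122
gripper_force: 62.9
```

```bash
python3 st.py|head -1|cut -c1-150
```

```text
t 16.85 [0.5753 0.0931 0.062 ] tooly 48.68654365753815 F [ 2.5059 -2.7681  8.1872] T [-0.4899 -0.6332  0.3557] 10.372046372029999 62.92336106300354 q
```

>>> play_rows(
  targets=[
    [-1, [0, 0, 0], [0, 0, -0.02]],
  ],
)

```text
t: 16.95
eef_pos: [0.5753, 0.0931, 0.062]
tcp_rot: [[-0.73, 0.683, 0.002], [0.683, 0.73, 0.0], [-0.001, 0.001, -1.0]]
force: [3.0, -2.7, 7.2]
gripper_width: 0.127
gripper_force: 63.0
```

```bash
python3 st.py|head -1|cut -c1-150
```

```text
t 16.95 [0.5753 0.0931 0.062 ] tooly 46.90974364614194 F [ 3.0021 -2.6857  7.1637] T [-0.5284 -0.6513  0.4265] 10.81019270965597 63.026429414749146 q
```

>>> play_rows(
  targets=[
    [-1, [0, 0, 0], [0, 0, -0.01]],
  ],
)

```text
t: 17.05
eef_pos: [0.5753, 0.0931, 0.062]
tcp_rot: [[-0.719, 0.695, 0.002], [0.695, 0.719, 0.0], [-0.001, 0.001, -1.0]]
force: [2.3, -1.3, 7.4]
gripper_width: 0.125
gripper_force: 62.9
```

```bash
python3 st.py|head -1|cut -c1-150
```

```text
t 17.05 [0.5753 0.0931 0.062 ] tooly 45.985559495656915 F [ 2.307  -1.3395  7.4368] T [-0.4819 -0.6613  0.4119] 10.66490180773596 62.92802095413208 q
```

>>> play_rows(
  targets=[
    [-1, [0, 0, 0], [0, 0, -0.01]],
  ],
)

```text
t: 17.15
eef_pos: [0.5753, 0.0932, 0.062]
tcp_rot: [[-0.709, 0.706, 0.002], [0.706, 0.709, 0.0], [-0.001, 0.001, -1.0]]
force: [2.5, -2.0, 6.5]
gripper_width: 0.123
gripper_force: 62.9
```

```bash
python3 st.py|head -1|cut -c1-150
```

```text
t 17.15 [0.5753 0.0932 0.062 ] tooly 45.117285760573715 F [ 2.5066 -2.0113  6.47  ] T [-0.4546 -0.6603  0.37  ] 10.472279605264132 62.93520212173462 q
```

Torque now averages about 0.39 N m over the last four readings, which is in the firm band. Releasing, rising and moving aside to look.

>>> play_rows(
  targets=[
    [-0.4, [0, 0, 0], [0, 0, 0]],
    [-0.4, [0, 0, 0], [0, 0, 0]],
    [-0.4, [0, 0, 0.05], [0, 0, 0]],
    [-0.4, [0, 0, 0.25], [0, 0, 0]],
    [-0.4, [0, 0, 0.5], [0, 0, 0]],
    [-0.4, [0, 0, 0.9], [0, 0, 0]],
    [-0.4, [-0.5, -0.5, 0.9], [0, 0, 0]],
    [-0.4, [-0.5, -1, 0.9], [0, 0, 0]],
    [-0.4, [-0.5, -1, 0.9], [0, 0, 0]],
    [-0.4, [-0.5, -1, 0.9], [0, 0, 0]],
  ],
)

```text
t: 18.15
eef_pos: [0.4839, -0.0815, 0.2388]
tcp_rot: [[-0.71, 0.705, 0.0], [0.705, 0.71, -0.001], [-0.001, -0.0, -1.0]]
force: [1.5, -1.0, 0.1]
gripper_width: 0.3
gripper_force: 0.0
```

>>> play_rows(
  targets=[
    [-0.4, [-0.2, -1, 0], [0, 0, 0]],
    [-0.4, [-0.2, -1, 0], [0, 0, 0]],
    [-0.4, [-0.2, -1, 0], [0, 0, 0]],
    [-0.4, [-0.2, -1, 0], [0, 0, 0]],
    [-0.4, [-0.2, -1, 0], [0, 0, 0]],
    [-0.4, [-0.2, -1, 0], [0, 0, 0]],
  ],
)

```text
t: 18.75
eef_pos: [0.4445, -0.2812, 0.2382]
tcp_rot: [[-0.707, 0.707, -0.0], [0.707, 0.707, 0.0], [0.0, 0.0, -1.0]]
force: [-0.3, 0.6, 0.2]
gripper_width: 0.299
gripper_force: 0.0
```

```bash
python3 st.py|head -1|cut -c1-130; python3 - <<'E'
from h import *
a=viewer.camera('scene')[:,:,::-1][165:245,240:380]; b=viewer.camera('top')[:,:,::-1][165:245,240:370]
cv2.imwrite('pics/full_top9.png',viewer.camera('top')[:,:,::-1])
cv2.imwrite('pics/s5.png',np.vstack([cv2.resize(i,(int(i.shape[1]*3.7),296),interpolation=cv2.INTER_CUBIC)[:,:481] for i in(a,b)]))
E
```

```text
t 18.75 [ 0.4445 -0.2812  0.2382] tooly 45.00748172267079 F [-0.2517  0.6087  0.1803] T [ 0.045  -0.0093  0.0143] 25.3796404876495
```

View pics/s5.png

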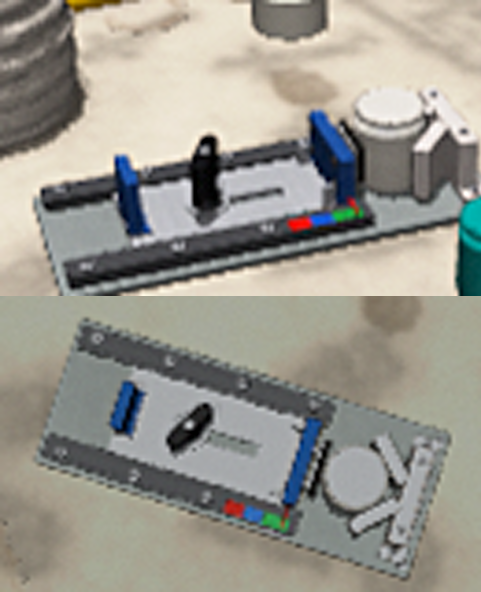

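The final picture shows the jar in the vee with the pad against it, the red index on green (lower crop (287,515)), and the handle turned past its start angle. The gripper is clear. Handing in.

```bash
python3 -c "
from station import r
print(r.sign_off())"
```

```text
the job is handed in; nothing more can be done
None
```

The job is handed in after about 19 s: T-handle loosened, jaw slid until the red index sat on green with the jar home in the vee (pad force about 4.5 N before letting go), handle retightened to about 0.39 N m, gripper clear; no verdict came back.

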